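# Face the tin's label to the reader and hold the shutter open at the marker

### The arm

A 6-joint arm with a two-finger parallel gripper is mounted at the origin on the work surface. World frame = base frame: x ahead of the robot, y to its left, z up, the work surface at z = 0. Lengths are in mm, angles in rad, forces in N, time in s.
With the tool pointing down it reaches from about 350 to 875 mm from the base axis. Payload 4.2 kg.
Tool frame: the origin (TCP) lies at the very end of the fingers, on their centre line; the grasp point (between the pads) lies arm.grip_depth behind it (arm.grip_depth is the distance from the TCP to the grasp point, in mm); z points along the fingers, y is the direction in which the jaws open and shut (so a half turn about z gives the same grasp; the last joint's range is limited). The gripper opens to 85 mm and grips with 20 to 120 N. Pads are 22 mm wide; open, the fingers measure 114 mm over their backs; the gripper's body (76 mm by 85 mm) begins 54 mm behind the grasp point. The pads swing forward as they close: fully open they stand 13 mm farther back than shut.
Start: joints at [1.521, 0.385, 0.008, 0, -1.194, -0.259], TCP at [189.915, 595.426, 231.312] pointing down, gripper open.
Joint ranges: [-3.14, 3.14], [-1.21, 2.06], [-1.07, 1.41], [-3.16, 2.05], [-2.99, -0.16], [-3.1, 3.1]. Speed limits (rad/s): [2.79, 2.79, 3.14, 3.14, 3.14, 3.14].

### API

Orientations are given as a unit quaternion [x, y, z, w].
In Python, from bench import arm, optics, workorder gives the robot as it stands. The module is installed in compiled form; this text tells all that it offers.
- The arm moves only by the tool play_rows, never from a script. Its arguments are lists of equal length, an entry for each row: "travel": the shift along the tool's x, y, z in m, a list of three; "rotation": the turn, a rotation vector about the tool's x, y, z in rad, a list of three; "grip": the opening, from 0 (shut) to 1 (fully open). In form: {"travel": [[x, y, z], ...], "rotation": [[rx, ry, rz], ...], "grip": [grip, ...]}. A call has 1 to 12 rows; each row shifts and turns the commanded pose from where the row before left it, along the tool's axes as they then stand; what a row does not reach is not made up. A row lasts 1/12 s, in which the tool goes at most 41.7 mm and 7.16 degrees, less where a joint would pass 70% of its speed; a pose out of reach is approached as far as the arm can. A call is refused whole if a number of a shift passes 0.0417 or a number of a turn 0.125, either way. A call with a gripper value outside its range is refused whole. The fingers move at their own pace and stop on an object; the grip force is fixed at half the most. Time passes only in rows, so rows that do not move let the fingers close. It gives the time, the measured TCP pose, the force and the opening at its end, in the units of the state.
- arm.read_state(): the state, without advancing time (a new reading comes with each control period).
- optics.get_image(name): name is "side" or "top" or "wrist"; returns a dict with "image" (480x640x3 uint8, blue, green, red), "depth" (480x640 float32, mm along the optical axis (not along the pixel's ray), 0 where there is no reading), "camera_matrix" (3x3 intrinsics, pixels), "R" (3x3) and "t" (3): a world point X has camera coordinates R X + t; the wrist camera has in their place "hand_eye" (4x4, takes a point from camera to tool coordinates, whose origin is the TCP and whose axes are the flange's). Camera axes: x right, y down, z forward; pixel columns grow to the right and rows downward; lengths in mm; the calibration is good to about 2 mm. The wrist camera is an equidistant fisheye: a pixel r from the principal point sees the ray r / f radians off the axis. A picture is of the moment at which its call begins: read the wrist's pose just before it.
- workorder.job_done(): hands the job in, once; it reports no verdict.
The state is a dict: "clock": time; "joints": joint angles; "joint_vel": joint speeds; "joint_efforts": joint torques, N m; "position": TCP position; "ee_rot": TCP orientation; "contact_force": force on the tool from outside, world axes, zero at the start; "wrist_torque": the same for the moment, N m; "gripper_width": finger opening in mm.
Only numpy, scipy, OpenCV 4.12 (cv2) and the standard library are available. Lean on these libraries where they do the work, as an engineer would, in place of code of your own. Each camera call takes 0.05 s, during which the arm holds its last target. There are 200 camera calls.

### The job

Turn the tall tin standing in the desk label reader's round nest until its paper label squarely faces the scanner window, and leave it standing free, upright in the nest. Then pull the reader's spring-return shutter handle out along its rail until its pointer is level with the marker clip, and finish while still holding it there: it springs shut if let go, so do not release it. Do not knock over, push about or use any of the other things on the desk.

Things in the scene. Friction and masses are not known exactly. Their poses are not given: they have to be found in the camera images.
- reader: fixed grey label reader on the desk, turned somewhat from start to start. Origin on the desk surface; its x axis runs along the rail, away from the handle's pull (pulling goes to -x, roughly towards the robot), y to its left, z up. Main plate x -35..95, y -90..100, 10 thick; a 64 wide tongue at y 28..92 carries the rail and runs forward to x -180. The scanner block (x -15..75, y 35..97, top 70 above the desk) looks along -y, across the plate, at the tin. All sizes in mm
- nest (a point): centre of the round nest's floor, 10 above the desk, at reader (30, -45, 10); surrounded by a 12-sided rim 8 high with 31 inner radius, so the tin has about 4 play and can be turned in place
- window (a point): centre of the scanner's 30 x 30 window, at reader (30, 35, 45), 80 to the left (reader +y) of the nest's centre; the closed shutter plate covers it. The plate (3 thick, 16 to 66 above the desk, moves with the handle) lies just before the block's face at reader y 31, and reaches from the handle to 125 behind it
- tin_center (a point): centre (half-way up) of the loose tall tin, a cylinder 54 diameter x 100 high, about 0.15 to 0.31 kg, standing in the nest with its top 110 above the desk. Its x axis points out of the middle of the paper label; the label faces the window when this axis points along the reader's +y. Its z axis is up. A raised bright metal rib on the black lid (4 high, 8 wide) runs from the lid's centre to the rim on the label's side
- tin_label (a point): point on the tin's side, half-way up, 27 from its axis, in the middle of the paper label (about 28 wide, 50 high, with black bars)
- shutter (a joint): travel of the shutter slide in m: 0 shut (spring home), grows as it is pulled along the reader's -x, hard stop at 0.085, beyond the marker. The spring pulls back with 3.6 N + 120 N/m (about 8 to 11 N at the marker)
- handle (a point): centre of the shutter's upright black grip bar: 14 thick along the reader's x, 40 long along y, 34 high, centre 68 and top 85 above the desk; its narrower stem and carriage are below (carriage top 34 above the desk). The axes are the reader's. When shut it is at reader (-75, 60), 60 before the scanner block. Can be pinched from above, fingers before and behind
- pointer (a point): tip of the small bright pointer (5 thick along x) on the left side of the shutter's carriage, in line (along the reader's x) with the middle of the handle, 25 to its left, 31 above the desk
- marker_tip (a point): point 31 above the desk, near the top of the fixed marker clip, a slim upright fin 36 high beside the rail's left edge (14 long and 12 wide, its top 12 a bright fin only 5 thick along x), 6 to the left of the pointer's track and somewhere 38 to 60 in front of the shut pointer; axes as the reader's. Pointer and marker are level when both have the same reader x
- stamp_mid (a point): bystander, leave alone: wooden-handled rubber stamp, 38 dia x 64 high, standing in front of the tin's nest, beside the rail; point on its axis 30 above the desk (mm)
- squat_tin_mid (a point): bystander, leave alone: low lidded tin 74 dia x 42 high, right of the reader; point at its centre (mm)
- stapler_mid (a point): bystander, leave alone: black stapler 130 x 34 x 40 high, left of the reader; point at its centre (mm)
- mug_mid (a point): bystander, leave alone: white mug 80 dia x 90 high; point at its centre (mm)
- pencup_mid (a point): bystander, leave alone: steel pen cup 76 dia x 95 high with pens up to 143 high; point on its axis, half-way up (mm)
- paperweight_mid (a point): bystander, leave alone: glass paperweight 72 dia x 36 high; point at its centre (mm)
- punch_mid (a point): bystander, leave alone: hole punch 100 x 85 x 57 high; point at its centre (mm)
Mind the look-alikes: they are no part of the job. What is shaped like the part that bears tin_center but blue or pink is not meant.

How it is judged (in metres and radians):
On the way, in this order (a step that is already met when the one before it is completed fails the run):
1. the tin stands free and upright in the nest, its label facing the scanner window, the shutter still shut (angle between the x axis of tin_center and the y axis of reader, either way round below 0.3 rad and y of tin_label in the frame of reader above -0.035 m and angle between tin_center's own z axis and vertical below 0.08 rad and distance between tin_center and nest below 0.054 m and horizontal distance between tin_center and nest below 0.008 m and contact force between the fingers and tin below 0.2 N and linear speed of tin below 0.02 m/s and value of joint shutter below 0.015 m), for 0.2 s.
2. the shutter is held by the fingers with its pointer level with the marker (x of pointer in the frame of marker_tip between -0.006 and 0.006 m and contact force between the fingers and shutter above 3 N), for 0.3 s.
At the end, for the whole second after the job is handed in: Ends holding: fingers press the shutter with over 3 N, nothing loose propping it, at rest, pointer within 6 mm of level with the marker; the tin stands upright and untouched in the nest (within 8 mm of centre), label within 0.3 rad of square to the window; bystanders within 30 mm (all of step 2 and angle between the x axis of tin_center and the y axis of reader, either way round below 0.3 rad and y of tin_label in the frame of reader above -0.035 m and angle between tin_center's own z axis and vertical below 0.08 rad and distance between tin_center and nest below 0.054 m and horizontal distance between tin_center and nest below 0.008 m and contact force between the fingers and tin below 0.2 N and linear speed of tin below 0.02 m/s and contact force between each of tin, stamp, squat_tin, stapler and shutter below 0.1 N and velocity of joint shutter between -0.01 and 0.01 m/s); the arm keeps its last pose, push and grip.
It fails at once if the tin is tipped over (angle between tin_center's own z axis and vertical above 0.6 rad).
It fails at once if any bystander is pushed about or knocked over (distance of any of stamp_mid, squat_tin_mid, stapler_mid, mug_mid, pencup_mid, paperweight_mid, punch_mid from where it was at the start of the episode above 0.03 m or angle between any of stamp_mid, squat_tin_mid, stapler_mid, mug_mid, pencup_mid, paperweight_mid, punch_mid's own z axis and vertical above 0.5 rad).
It also fails if it takes over 58 s, if anything falls off the work surface, if the arm or the gripper's body presses on something with over 40 N, if the wrist force passes 120 N, or if a joint passes its speed limit or range.

## Working session

There is one attempt and no reset: what is moved stays moved. The work goes in short steps, Python scripts to look and compute and a tool call to move; the robot and the scene stay as the last step left them, time stands still between calls to the robot, and variables do not carry over. Pictures are saved under pics/ and viewed, about 8 in all and at most 12, crops included, and the job is handed in when it is done.

Besides the shell and the picture viewer there is one more tool, called after ">>>" as a command line: name --argument value ..., lists and objects as JSON in quotes. play_rows: Moves the arm, as the interface text tells. Its arguments: {"type":"object","properties":{"travel":{"type":"array","items":{"type":"array","items":{"type":"number"}}},"rotation":{"type":"array","items":{"type":"array","items":{"type":"number"}}},"grip":{"type":"array","items":{"type":"number"}}},"required":["travel","rotation","grip"]}

```bash
mkdir -p pics
cat > h.py <<'E'
import numpy as np,cv2
from bench import arm,optics,workorder
from scipy.spatial.transform import Rotation as Ro
def grab(n,save=None):
    d=optics.get_image(n)
    if save: cv2.imwrite('pics/'+save,d['image']); np.savez('pics/'+save+'.npz',**{k:v for k,v in d.items()})
    return d
def ray_plane(d,u,v,z):
    K=d['camera_matrix'];R=np.array(d['R']);t=np.array(d['t']).ravel()
    p=R.T@np.linalg.solve(K,[u,v,1.]);c=-R.T@t
    return c+p*(z-c[2])/p[2]
def cloud(d):
    K=d['camera_matrix'];R=np.array(d['R']);t=np.array(d['t']).ravel()
    v,u=np.mgrid[:480,:640];z=d['depth'];P=np.stack([(u-K[0,2])/K[0,0]*z,(v-K[1,2])/K[1,1]*z,z],-1)
    return (P-t)@R
E
python3 - <<'E'
from h import *
s=arm.read_state();print(s,arm.grip_depth)
a=grab('top','top1.png');b=grab('side','side1.png')
for d in(a,b):
    R=np.array(d['R']);print(d['camera_matrix'],-R.T@np.array(d['t']).ravel(),R[2])
E
```

```text
{'clock': 0.0, 'joints': array([ 1.52058771e+00,  3.85537257e-01,  6.57709705e-03, -5.34530674e-04,
       -1.19398459e+00, -2.58625244e-01]), 'joint_vel': array([-0.00076434,  0.00043446, -0.00058667, -0.00033298, -0.00204228,
        0.0008675 ]), 'joint_efforts': array([-6.94384089e-04, -3.92285764e+01,  1.88399398e+01,  4.18616563e+00,
       -4.58226685e-03,  3.46586376e-06]), 'position': array([189.74584839, 594.86341768, 230.20889166]), 'ee_rot': array([ 9.88085605e-01, -1.53901335e-01, -1.35321872e-04,  1.09422525e-03]), 'contact_force': array([ 0.67452716,  0.22471287, -0.39098186]), 'wrist_torque': array([-0.01895939, -0.01726022,  0.02927397]), 'gripper_width': 85.94476254367834} 18.700000000000003
[[620.42320703   0.         321.40491771]
 [  0.         620.42320703 246.95899452]
 [  0.           0.           1.        ]] [4.10344686e+02 4.51957074e-01 1.55910641e+03] [ 0.0773624   0.00214655 -0.99700073]
[[447.55659696   0.         314.55872945]
 [  0.         447.55659696 234.88464399]
 [  0.           0.           1.        ]] [ 441.86955879 -641.10709859  890.39838575] [ 0.09228179  0.61037483 -0.78671891]
```

View pics/top1.png

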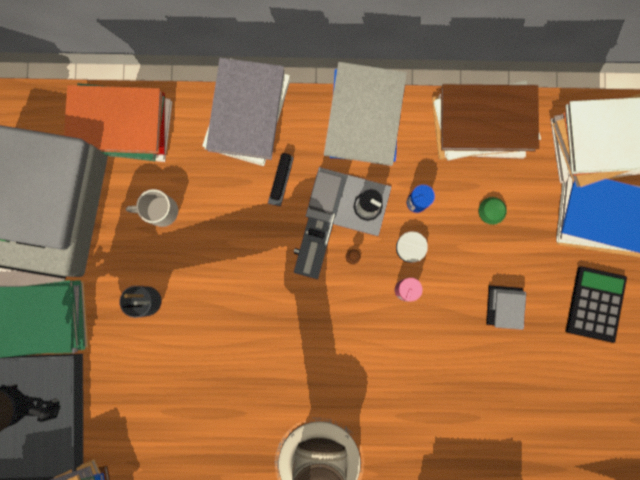

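View pics/side1.png

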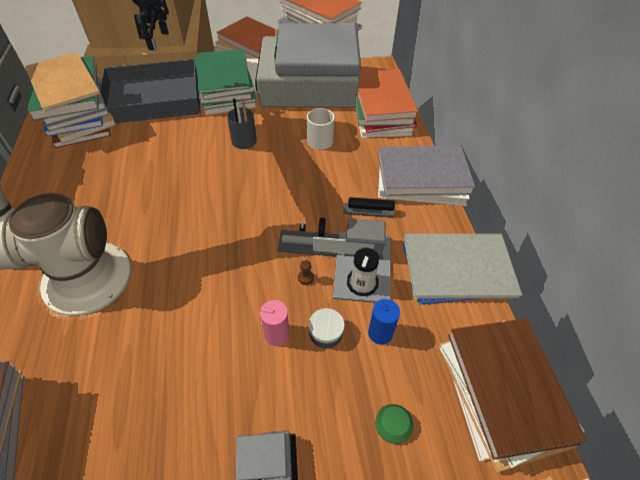

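The tin's bright rib is at top (375,203) and points right, away from the scanner. The label faces the side camera at (362,278), so it needs about a half turn. The handle is at top (316,228) and the marker clip at (297,251). Next I'll take coarse measurements.

Run:
```python
from h import *
a=dict(np.load('pics/top1.png.npz'));b=dict(np.load('pics/side1.png.npz'))
P=cloud(a);im=a['image'];hsv=cv2.cvtColor(im,cv2.COLOR_BGR2HSV)
v,u=np.mgrid[:480,:640]
roi=(u>285)&(u<400)&(v>160)&(v<290)
def show(name,m):
    n,l,st,c=cv2.connectedComponentsWithStats(m.astype(np.uint8))
    for i in np.argsort(-st[1:,4])[:3]+1:
        if st[i,4]<8: continue
        q=P[l==i]; r=cv2.minAreaRect(q[:,:2].astype(np.float32)); print(name,st[i,4],np.round(c[i]),'med',np.round(np.median(q,0),1),'rect',np.round(r[0]),np.round(r[1]),round(r[2],1))
Z=P[...,2]
show('block',roi&(Z>60)&(Z<80)&(u<350)); show('lid',roi&(Z>98)&(Z<125)); show('high',roi&(Z>78)&(Z<95)&(u<350))
show('base',roi&(Z>4)&(Z<110)&(hsv[...,1]<90))
lid=(Z>98)&(Z<125)&roi
g=hsv[...,2]
m=lid&(g>120)&(hsv[...,1]<80); vv,uu=np.where(m)
pts=np.array([ray_plane(a,x,y,114) for x,y in zip(uu,vv)]);print('rib',len(pts),pts.mean(0),pts.min(0),pts.max(0))
lp=P[lid];print('lid c',lp[:,:2].min(0),lp[:,:2].max(0))
def crop(im,x0,x1,y0,y1,h):
    c=im[y0:y1,x0:x1];return cv2.resize(c,None,fx=h/(y1-y0),fy=h/(y1-y0),interpolation=cv2.INTER_CUBIC)
cv2.imwrite('pics/crop1.png',np.hstack([crop(im,285,395,165,285,440),crop(b['image'],270,400,200,310,300)] if 0 else [crop(im,285,395,165,285,400),crop(b['image'],275,395,210,310,400)[:, :420]]))
```

```text
block 1112 [327. 192.] med [660.4  -7.8  70.3] rect [626.   3.] [ 71. 169.] 75.9
block 19 [315. 235.] med [553.9  17.3  72.5] rect [554.  18.] [37.  2.] 74.6
lid 423 [371. 200.] med [ 635.9 -111.   111. ] rect [ 637. -111.] [53. 54.] 65.9
high 97 [316. 232.] med [560.1  17.1  85.6] rect [560.  17.] [39. 14.] 74.4
base 4856 [336. 214.] med [616.4 -19.3  14.4] rect [579. -43.] [191. 275.] 75.3
base 77 [288. 169.] med [728.2  92.8  18.9] rect [720.  91.] [11. 55.] 88.1
base 66 [382. 162.] med [ 746.2 -148.3   22. ] rect [ 747. -139.] [62.  7.] 87.2
rib 48 [ 629.49721092 -121.60640838  114.        ] [ 621.31231726 -132.26487244  114.        ] [ 637.68724656 -110.94062371  114.        ]
lid c [ 427.92900238 -180.41834089] [663.1793893  -83.27742584]
```

View pics/crop1.png

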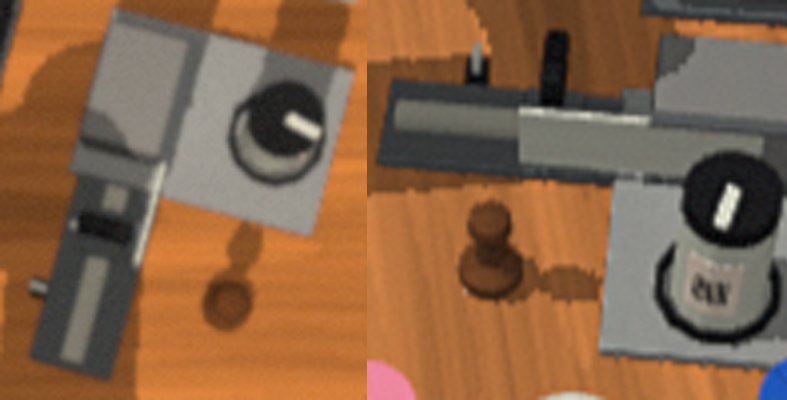

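Reader yaw is about -15° (x axis), with its origin near (617,-60). The predicted nest (634,-112) agrees with the measured lid (636,-111). The rib is at about -119.5° and the target is +75°, so I'll turn about -166° (clockwise from above). First move: above the tin, keeping the yaw.

>>> play_rows --travel '[[0.0305,0.0256,0],[0.0305,0.0256,0],[0.0305,0.0256,0],[0.0305,0.0256,0],[0.0305,0.0256,0],[0.0305,0.0256,0],[0.0305,0.0256,0],[0.0305,0.0256,0],[0.0305,0.0256,0],[0.0305,0.0256,0],[0.0305,0.0256,0],[0.0305,0.0256,0]]' --rotation '[[0,0,0],[0,0,0],[0,0,0],[0,0,0],[0,0,0],[0,0,0],[0,0,0],[0,0,0],[0,0,0],[0,0,0],[0,0,0],[0,0,0]]' --grip '[1,1,1,1,1,1,1,1,1,1,1,1]'

```text
clock: 1.1
position: [445.6, 189.6, 231.2]
ee_rot: [0.988, -0.154, -0.0, 0.0]
contact_force: [0.3, 1.4, 1.1]
gripper_width: 85.5
```

>>> play_rows --travel '[[0.0305,0.0256,0],[0.0305,0.0256,0],[0.0305,0.0256,0],[0.0305,0.0256,0],[0.0305,0.0256,0],[0.0305,0.0256,0],[0.0305,0.0256,0],[0.0305,0.0256,0],[0.0305,0.0256,0],[0,0,0],[0,0,0],[0,0,0]]' --rotation '[[0,0,0],[0,0,0],[0,0,0],[0,0,0],[0,0,0],[0,0,0],[0,0,0],[0,0,0],[0,0,0],[0,0,0],[0,0,0],[0,0,0]]' --grip '[1,1,1,1,1,1,1,1,1,1,1,1]'

```text
clock: 2.1
position: [636.3, -111.6, 230.4]
ee_rot: [0.988, -0.154, -0.001, 0.0]
contact_force: [-0.0, -0.0, 0.7]
gripper_width: 85.4
```

```bash
cat >> h.py <<'E'
def wray(s,d,u,v,z):
    K=d['camera_matrix'];H=np.array(d['hand_eye']);u=np.atleast_1d(u).astype(float);v=np.atleast_1d(v).astype(float)
    x=(u-K[0,2])/K[0,0];y=(v-K[1,2])/K[1,1];r=np.hypot(x,y)+1e-9
    c=np.stack([np.sin(r)*x/r,np.sin(r)*y/r,np.cos(r)],-1)
    Rw=Ro.from_quat(s['ee_rot']).as_matrix()@H[:3,:3];o=Ro.from_quat(s['ee_rot']).apply(H[:3,3])+s['position']
    p=c@Rw.T;return o+p*((z-o[2])/p[:,2])[:,None]
def wcloud(s,d):
    K=d['camera_matrix'];H=np.array(d['hand_eye']);v,u=np.mgrid[:480,:640]
    x=(u-K[0,2])/K[0,0];y=(v-K[1,2])/K[1,1];r=np.hypot(x,y)+1e-9;z=d['depth']
    P=np.stack([np.tan(r)*x/r*z,np.tan(r)*y/r*z,z],-1)
    q=P@H[:3,:3].T+H[:3,3];return q@Ro.from_quat(s['ee_rot']).as_matrix().T+s['position']
def st():
    s=arm.read_state();R=Ro.from_quat(s['ee_rot']).as_matrix()
    print('t',round(s['clock'],2),'pos',s['position'].round(1),'yawx',round(np.degrees(np.arctan2(R[1,0],R[0,0])),1),'tilt',R[2].round(3),'j',s['joints'].round(2),'F',s['contact_force'].round(1),'w',round(s['gripper_width'],1));return s
E
python3 - <<'E'
from h import *
s=st();d=grab('wrist','w1.png');print(d['camera_matrix'],np.round(d['hand_eye'],2))
E
```

```text
t 2.1 pos [ 636.3 -111.6  230.4] yawx -17.7 tilt [-0.002  0.    -1.   ] j [ 0.08  0.42  0.06 -0.   -1.21  1.19] F [-0.  -0.   0.7] w 85.4
[[371.64829954   0.         319.42260709]
 [  0.         371.64829954 237.86431791]
 [  0.           0.           1.        ]] [[  -0.     -0.96   -0.29   74.77]
 [   1.     -0.     -0.     -0.38]
 [   0.     -0.29    0.96 -142.11]
 [   0.      0.      0.      1.  ]]
```

View pics/w1.png

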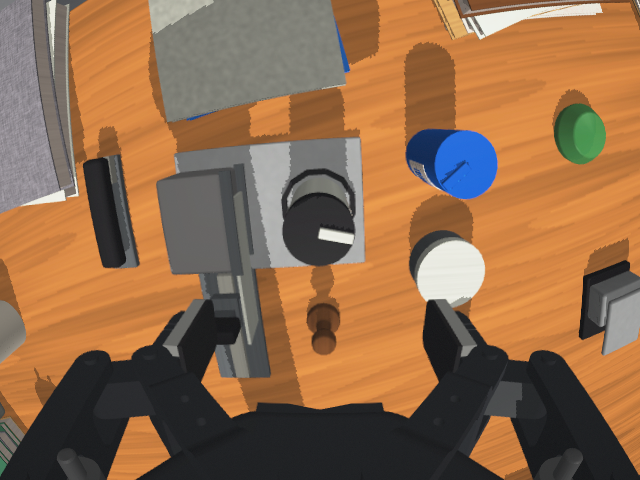

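The wrist view shows the lid at about (319,228), with the rib running from (320,233) to (354,239). The white squat tin at (449,270) lies beyond the right finger's reach. I'll refine the lid centre and rib angle here.

Run:
```python
from h import *
s=arm.read_state();d=dict(np.load('pics/w1.png.npz'));P=wcloud(s,d);Z=P[...,2]
hsv=cv2.cvtColor(d['image'],cv2.COLOR_BGR2HSV);v,u=np.mgrid[:480,:640]
roi=(u>275)&(u<362)&(v>180)&(v<270)
lid=roi&(Z>104)&(Z<120);q=P[lid]
c,r=cv2.minEnclosingCircle(q[:,:2].astype(np.float32));print('lid',lid.sum(),c,r,np.median(q,0), q[:,:2].min(0),q[:,:2].max(0))
m=lid&(hsv[...,2]>150);vv,uu=np.where(m);w=wray(s,d,uu,vv,114)[:,:2].astype(np.float32)
rr=cv2.minAreaRect(w);e=cv2.fitLine(w,cv2.DIST_L2,0,.01,.01).ravel();print('rib',len(w),rr,np.degrees(np.arctan2(e[1],e[0])),w.mean(0))
def rect(n,m):
    q=P[m];r=cv2.minAreaRect(q[:,:2].astype(np.float32));print(n,m.sum(),np.round(r[0],1),np.round(r[1],1),round(r[2],1),np.median(q,0).round(1))
rect('block',(u<250)&(u>150)&(v>160)&(v<280)&(abs(Z-70)<4))
rect('plate',(u>170)&(u<370)&(v>130)&(v<275)&(abs(Z-10)<3)&(hsv[...,1]<60))
```

```text
lid 4100 (636.4597778320312, -109.75489807128906) 27.399808883666992 [ 637.68515189 -110.05616533  110.09006731] [ 609.1314018  -136.77472397] [663.55170155 -82.85762973]
rib 371 ((621.0577392578125, -115.15145874023438), (26.01405143737793, 31.774463653564453), 56.481544494628906) 62.72093 [ 630.2509  -121.03108]
block 7240 [659.3  -5.8] [71.4 99.4] 76.3 [664.4  -9.7  70. ]
plate 10183 [645.2 -60.4] [189.  136.8] 76.1 [672.  -71.   10.1]
```

>>> play_rows --travel '[[-0.0005,-0.0015,0.03],[0,0,0.03],[0,0,0.03],[0,0,0.03],[0,0,0.02],[0,0,0.006],[0,0,0],[0,0,0],[0,0,0],[0,0,0],[0,0,0],[0,0,0]]' --rotation '[[0,0,0],[0,0,0],[0,0,0],[0,0,0],[0,0,0],[0,0,0],[0,0,0],[0,0,0],[0,0,0],[0,0,0],[0,0,0],[0,0,0]]' --grip '[1,1,1,1,1,1,1,0.7,0.6,0.5,0.5,0.5]'

```text
clock: 3.15
position: [638.3, -110.0, 88.0]
ee_rot: [0.988, -0.154, 0.002, -0.0]
contact_force: [-1.0, -0.2, 5.7]
gripper_width: 52.1
```

>>> play_rows --travel '[[0,0,0],[0,0,0],[0,0,0],[0,0,0]]' --rotation '[[0,0,0],[0,0,0],[0,0,0],[0,0,0]]' --grip '[0.5,0.5,0.5,0.5]'

```text
clock: 3.48
position: [638.3, -110.0, 88.0]
ee_rot: [0.988, -0.154, 0.002, -0.0]
contact_force: [0.3, -0.7, 6.4]
gripper_width: 52.5
```

```bash
python3 -c "
from h import *
st()"
```

```text
t 3.48 pos [ 638.3 -110.    88. ] yawx -17.7 tilt [ 0.005 -0.001 -1.   ] j [ 0.08  0.54 -0.11  0.   -0.91  1.18] F [ 0.3 -0.7  6.4] w 52.5
```

>>> play_rows --travel '[[0,0,0],[0,0,0],[0,0,0],[0,0,0],[0,0,0],[0,0,0],[0,0,0],[0,0,0],[0,0,0],[0,0,0],[0,0,0],[0,0,0]]' --rotation '[[0,0,0.121],[0,0,0.121],[0,0,0.121],[0,0,0.121],[0,0,0.121],[0,0,0.121],[0,0,0.121],[0,0,0.121],[0,0,0.121],[0,0,0.121],[0,0,0.121],[0,0,0.121]]' --grip '[0.5,0.5,0.5,0.5,0.5,0.5,0.5,0.5,0.5,0.5,0.5,0.5]'

```text
clock: 4.48
position: [638.2, -109.5, 88.0]
ee_rot: [-0.635, 0.772, -0.001, 0.002]
contact_force: [-0.9, 2.1, 6.3]
gripper_width: 52.3
```

```bash
python3 -c "
from h import *
st()"
```

```text
t 4.48 pos [ 638.2 -109.5   88. ] yawx -101.2 tilt [-0.001 -0.004 -1.   ] j [ 0.08  0.54 -0.11  0.   -0.91 -0.27] F [-0.9  2.1  6.3] w 52.3
```

Turned 83.5° as commanded. Now the second half, then release and rise.

>>> play_rows --travel '[[0,0,0],[0,0,0],[0,0,0],[0,0,0],[0,0,0],[0,0,0],[0,0,0],[0,0,0],[0,0,0],[0,0,0],[0,0,0],[0,0,0]]' --rotation '[[0,0,0.121],[0,0,0.121],[0,0,0.121],[0,0,0.121],[0,0,0.121],[0,0,0.121],[0,0,0.121],[0,0,0.121],[0,0,0.121],[0,0,0.121],[0,0,0.121],[0,0,0.121]]' --grip '[0.5,0.5,0.5,0.5,0.5,0.5,0.5,0.5,0.5,0.5,0.5,0.5]'

```text
clock: 5.48
position: [637.4, -109.5, 88.1]
ee_rot: [0.038, 0.999, -0.0, 0.001]
contact_force: [-3.1, 3.3, 8.3]
gripper_width: 52.2
```

>>> play_rows --travel '[[0,0,0],[0,0,0],[0,0,0],[0,0,0],[0,0,0],[0,0,0],[0,0,0],[0,0,-0.02],[0,0,-0.03],[0,0,-0.04],[0,0,-0.04],[0,0,0]]' --rotation '[[0,0,0],[0,0,0],[0,0,0],[0,0,0],[0,0,0],[0,0,0],[0,0,0],[0,0,0],[0,0,0],[0,0,0],[0,0,0],[0,0,0]]' --grip '[0.5,0.5,0.6,0.7,0.8,0.9,1,1,1,1,1,1]'

```text
clock: 6.48
position: [641.3, -110.7, 225.4]
ee_rot: [0.035, 0.999, -0.001, 0.009]
contact_force: [1.0, 0.0, 1.4]
gripper_width: 85.6
```

Run:
```python
from h import *
s=st();d=grab('wrist','w2.png');grab('top','top2.png')
```

```text
t 6.48 pos [ 641.3 -110.7  225.4] yawx 176.0 tilt [-0.018 -0.001 -1.   ] j [ 0.08  0.42  0.05  0.   -1.18 -1.72] F [1.  0.  1.4] w 85.6
```

View pics/w2.png

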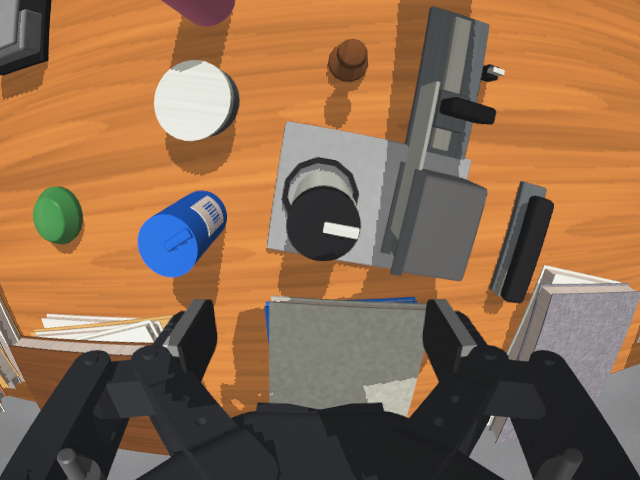

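The rib now runs from (324,228) to (360,234), pointing at the scanner. The handle is at (468,109) and the marker clip's bright fin at (496,72). I'll measure them.

Run:
```python
from h import *
s=arm.read_state();d=dict(np.load('pics/w2.png.npz'));P=wcloud(s,d);Z=P[...,2]
hsv=cv2.cvtColor(d['image'],cv2.COLOR_BGR2HSV);v,u=np.mgrid[:480,:640]
lid=(u>280)&(u<366)&(v>180)&(v<265)&(Z>104)&(Z<120);q=P[lid]
c,r=cv2.minEnclosingCircle(q[:,:2].astype(np.float32));print('lid',np.round(c,1),r)
m=lid&(hsv[...,2]>190);vv,uu=np.where(m);w=wray(s,d,uu,vv,114)[:,:2].astype(np.float32)
e=cv2.fitLine(w,cv2.DIST_HUBER,0,.01,.01).ravel();print('rib',len(w),np.degrees(np.arctan2(e[1],e[0])),w.mean(0)-c,np.ptp(uu),np.ptp(vv))
def rect(n,m):
    q=P[m];r=cv2.minAreaRect(q[:,:2].astype(np.float32));print(n,m.sum(),np.round(r[0],1),np.round(r[1],1),round(r[2],1),np.median(q,0).round(1));return np.array(r[0])
rect('block',(u<500)&(u>380)&(v>160)&(v<290)&(abs(Z-70)<3))
rect('plate',(u>250)&(u<480)&(v>110)&(v<285)&(abs(Z-10)<3)&(hsv[...,1]<60))
h=rect('handle',(u>430)&(u<505)&(v>80)&(v<135)&(abs(Z-85)<5))
mm=(u>482)&(u<512)&(v>60)&(v<82)&(hsv[...,2]>140)&(hsv[...,1]<60)
rect('clip depth',mm&(Z>15)&(Z<50))
vv,uu=np.where(mm);w=wray(s,d,uu,vv,36)[:,:2];print('clip rays',len(w),w.mean(0),np.median(uu),np.median(vv),w.min(0),w.max(0))
a=np.radians(-14.6);X=np.array([np.cos(a),np.sin(a)]);Y=np.array([-X[1],X[0]])
for k in(w.mean(0),np.array(c)):print('rel handle in reader',X@(k-h),Y@(k-h))
```

```text
lid [631.9 -92.4] 15.859758377075195
rib 356 74.78059 [ 3.25408936 -2.36394501] 35 15
block 0 [0. 0.] [0. 0.] 0.0 [nan nan nan]
plate 1300 [631.7 -51.1] [118.1 178.1] 21.1 [603.1 -76.6  10.2]
handle 4 [555.8  20.9] [25.1  6.4] 78.1 [558.2  22.7  80.2]
clip depth 58 [512.2  67.9] [12.1  8. ] 81.9 [513.7  67.8  30.1]
clip rays 58 [514.69573961  64.35491161] 498.0 70.0 [511.59424599  58.74071741] [517.91736221  70.64504582]
rel handle in reader -50.756632796434154 31.72657560614588
rel handle in reader 102.19714889667432 -90.43535909878774
  return _methods._mean(a, axis=axis, dtype=dtype,
  ret = um.true_divide(
```

>>> play_rows --travel '[[0.018,0.0245,0],[0.018,0.0245,0],[0.018,0.0245,0],[0.018,0.0245,0],[0.018,0.0245,0],[0,0,0],[0,0,0],[0,0,0],[0,0,0],[0,0,0],[0,0,0],[0,0,0]]' --rotation '[[0,0,0],[0,0,0],[0,0,0],[0,0,0],[0,0,0],[0,0,-0.122],[0,0,-0.122],[0,0,-0.122],[0,0,-0.122],[0,0,-0.122],[0,0,-0.122],[0,0,-0.122]]' --grip '[1,1,1,1,1,1,1,1,1,1,1,1]'

```text
clock: 7.58
position: [554.6, 18.6, 213.2]
ee_rot: [-0.384, 0.923, 0.0, -0.002]
contact_force: [0.2, -0.1, -0.5]
gripper_width: 85.5
```

>>> play_rows --travel '[[0,0,0],[0,0,0],[0,0,0],[0,0,0],[0,0,0],[0,0,0],[0,0,0],[0,0,0],[0,0,0],[0,0,0],[0,0,0],[0,0,0]]' --rotation '[[0,0,-0.122],[0,0,-0.122],[0,0,-0.122],[0,0,-0.122],[0,0,-0.122],[0,0,-0.122],[0,0,-0.122],[0,0,-0.122],[0,0,-0.122],[0,0,-0.122],[0,0,-0.122],[0,0,-0.122]]' --grip '[1,1,1,1,1,1,1,1,1,1,1,1]'

```text
clock: 8.58
position: [554.6, 18.6, 213.2]
ee_rot: [0.903, -0.43, -0.002, 0.001]
contact_force: [-0.9, -0.4, -0.4]
gripper_width: 85.4
```

>>> play_rows --travel '[[0,0,0],[0,0,0],[0,0,0],[0,0,0],[0,0,0],[0,0,0],[0,0,0],[0,0,0],[0,0,0],[0,0,0],[0,0,0],[0,0,0]]' --rotation '[[0,0,-0.122],[0,0,-0.122],[0,0,-0.122],[0,0,-0.122],[0,0,-0.122],[0,0,-0.122],[0,0,-0.122],[0,0,-0.122],[0,0,-0.122],[0,0,-0.122],[0,0,-0.122],[0,0,-0.122]]' --grip '[1,1,1,1,1,1,1,1,1,1,1,1]'

```text
clock: 9.58
position: [554.6, 18.6, 213.2]
ee_rot: [0.959, 0.283, -0.002, -0.0]
contact_force: [-0.3, 0.7, -0.1]
gripper_width: 85.5
```

>>> play_rows --travel '[[0,0,0],[0,0,0],[0,0,0],[0,0,0],[0,0,0],[0,0,0],[0,0,0],[0,0,0],[0,0,0]]' --rotation '[[0,0,-0.122],[0,0,-0.122],[0,0,-0.122],[0,0,-0.122],[0,0,-0.122],[0,0,-0.122],[0,0,0],[0,0,0],[0,0,0]]' --grip '[1,1,1,1,1,1,1,1,1]'

```text
clock: 10.33
position: [555.2, 18.7, 214.3]
ee_rot: [0.797, 0.605, -0.001, -0.0]
contact_force: [0.3, 0.5, -0.4]
gripper_width: 85.5
```

Run:
```python
from h import *
s=st();d=grab('wrist','w3.png');st()
```

```text
t 10.33 pos [555.2  18.7 214.3] yawx 74.4 tilt [-0.001 -0.002 -1.   ] j [ 0.33  0.28 -0.19 -0.   -1.1   2.54] F [ 0.3  0.5 -0.4] w 85.5
t 10.38 pos [555.4  18.7 214.6] yawx 74.4 tilt [-0.001 -0.001 -1.   ] j [ 0.33  0.28 -0.19 -0.   -1.1   2.54] F [ 0.  -0.3  0.6] w 85.1
```

View pics/w3.png

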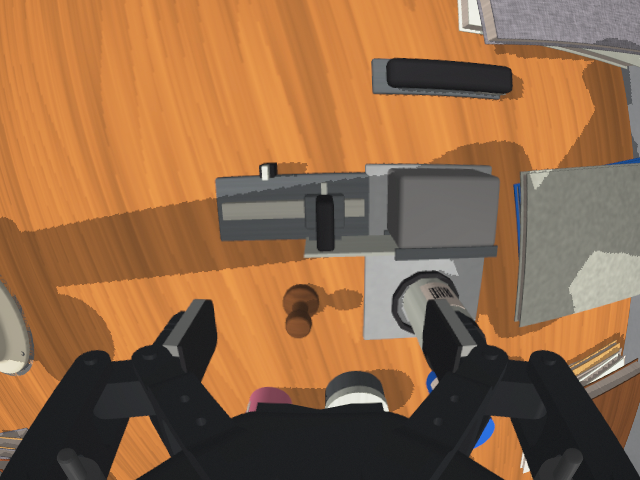

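The pointer is bright at (324,188), the marker fin is at (268,171), and the handle bar is at (325,222). The label now faces the scanner. Next I'll compute the pull distance and the handle offset.

Run:
```python
from h import *
s=arm.read_state();s['position']=np.array([555.3,18.7,214.4]);d=dict(np.load('pics/w3.png.npz'));P=wcloud(s,d);Z=P[...,2]
g=cv2.cvtColor(d['image'],cv2.COLOR_BGR2HSV);V=g[...,2];v,u=np.mgrid[:480,:640]
a=np.radians(-14.7);X=np.array([np.cos(a),np.sin(a)]);Y=np.array([-X[1],X[0]])
def loc(n,m,z):
    vv,uu=np.where(m);w=wray(s,d,uu,vv,z)[:,:2];r=w@np.stack([X,Y],1);print(n,len(w),'px',uu.mean().round(1),vv.mean().round(1),'depth z',np.median(Z[m]).round(1),'world',w.mean(0).round(1),'xr',r.min(0).round(1),r.max(0).round(1));return (r.min(0)+r.max(0))/2
p=loc('pointer',(u>316)&(u<332)&(v>180)&(v<194)&(V>140)&(g[...,1]<60),33)
k=loc('marker',(u>258)&(u<280)&(v>160)&(v<182)&(V>150)&(g[...,1]<60),36)
h=loc('handle',(u>305)&(u<345)&(v>185)&(v<260)&(abs(Z-85)<4),85)
t=s['position'][:2]@np.stack([X,Y],1)
print('pull(pointer-marker)',p-k,'handle-tcp',h-t,'handle world',X*h[0]+Y*h[1], 'handle-marker',h-k)
m=(u>370)&(u<500)&(v>170)&(v<255)&(abs(Z-70)<2);r=cv2.minAreaRect(P[m][:,:2].astype(np.float32));print('block',r)
R=Ro.from_quat(s['ee_rot']).as_matrix();print(R.T@np.append(X*(h-t)[0]+Y*(h-t)[1],0))
```

```text
pointer 60 px 323.3 188.1 depth z 33.5 world [565.2  38.7] xr [534.8 176.4] [539.3 185.4]
marker 87 px 264.5 172.9 depth z 35.4 world [519.7  66.1] xr [483.5 189.6] [488.3 202. ]
handle 863 px 324.8 225.3 depth z 84.2 world [560.5  19.1] xr [530.6 141. ] [544.2 179.6]
pull(pointer-marker) [ 51.14935658 -14.88745185] handle-tcp [5.0342247  1.28534658] handle world [560.49561012  18.66579978] handle-marker [ 51.51998369 -35.49885033]
block ((663.5191650390625, -4.681556701660156), (68.2623291015625, 94.2444076538086), 73.83533477783203)
[ 1.36163078  5.01412475 -0.0069888 ]
```

>>> play_rows --travel '[[0.0014,0.005,0],[0,0,0],[0,0,0],[0,0,0],[0,0,0.03],[0,0,0.03],[0,0,0.03],[0,0,0.03],[0,0,0.02],[0,0,0.015],[0,0,0],[0,0,0]]' --rotation '[[0,0,0],[0,0,0],[0,0,0],[0,0,0],[0,0,0],[0,0,0],[0,0,0],[0,0,0],[0,0,0],[0,0,0],[0,0,0],[0,0,0]]' --grip '[0.45,0.45,0.45,0.45,0.45,0.45,0.45,0.45,0.45,0.45,0.45,0.45]'

```text
clock: 11.38
position: [560.7, 18.6, 59.9]
ee_rot: [0.796, 0.606, -0.001, -0.0]
contact_force: [0.6, -0.1, 0.9]
gripper_width: 38.5
```

```bash
python3 -c "
from h import *
st()"
```

```text
t 11.38 pos [560.7  18.6  59.9] yawx 74.6 tilt [-0.001 -0.001 -1.   ] j [ 0.32  0.46 -0.36  0.   -0.75  2.55] F [ 0.6 -0.1  0.9] w 38.5
```

>>> play_rows --travel '[[0,0,0.004],[0,0,0],[0,0,0],[0,0,0],[0,0,0],[0,0,0],[0,0,0],[0,0,0]]' --rotation '[[0,0,0],[0,0,0],[0,0,0],[0,0,0],[0,0,0],[0,0,0],[0,0,0],[0,0,0]]' --grip '[0.45,0.3,0.1,0,0,0,0,0]'

```text
clock: 12.05
position: [559.5, 19.2, 57.3]
ee_rot: [0.795, 0.607, -0.001, -0.001]
contact_force: [-5.3, 3.7, 3.6]
gripper_width: 13.2
```

>>> play_rows --travel '[[0,-0.003,0],[0,-0.005,0],[0,-0.005,0],[0,-0.005,0],[0,-0.005,0],[0,-0.005,0],[0,-0.005,0],[0,-0.005,0],[0,-0.005,0],[0,-0.005,0],[0,-0.003,0],[0,0,0]]' --rotation '[[0,0,0],[0,0,0],[0,0,0],[0,0,0],[0,0,0],[0,0,0],[0,0,0],[0,0,0],[0,0,0],[0,0,0],[0,0,0],[0,0,0]]' --grip '[0,0,0,0,0,0,0,0,0,0,0,0]'

```text
clock: 13.05
position: [513.4, 31.0, 57.4]
ee_rot: [0.795, 0.607, 0.001, 0.002]
contact_force: [6.7, -11.0, -3.0]
gripper_width: 13.1
```

>>> play_rows --travel '[[0,0,0],[0,0,0],[0,0,0],[0,0,0]]' --rotation '[[0,0,0],[0,0,0],[0,0,0],[0,0,0]]' --grip '[0,0,0,0]'

```text
clock: 13.38
position: [513.8, 30.9, 57.3]
ee_rot: [0.795, 0.607, 0.001, 0.002]
contact_force: [7.3, -10.8, -2.7]
gripper_width: 13.0
```

Run:
```python
from h import *
s=st();d=grab('wrist','w4.png');e=grab('side','side4.png');st()
b=e['image'][200:310,260:400];b=cv2.resize(b,None,fx=3,fy=3)
w=cv2.resize(d['image'][120:320,180:500],None,fx=1.25,fy=1.25)
o=np.zeros((330,822,3),np.uint8)[:, :820];o[:250,:400]=w;o[:,400:820]=b;cv2.imwrite('pics/c4.png',cv2.resize(o,(800,322)))
```

```text
t 13.38 pos [513.8  30.9  57.3] yawx 74.7 tilt [-0.001  0.005 -1.   ] j [ 0.38  0.4  -0.48  0.01 -0.68  2.49] F [  7.3 -10.8  -2.7] w 13.0
t 13.48 pos [513.8  30.9  57.3] yawx 74.7 tilt [-0.001  0.005 -1.   ] j [ 0.38  0.4  -0.48  0.01 -0.68  2.49] F [  6.6 -10.1  -2. ] w 13.2
```

View pics/w4.png

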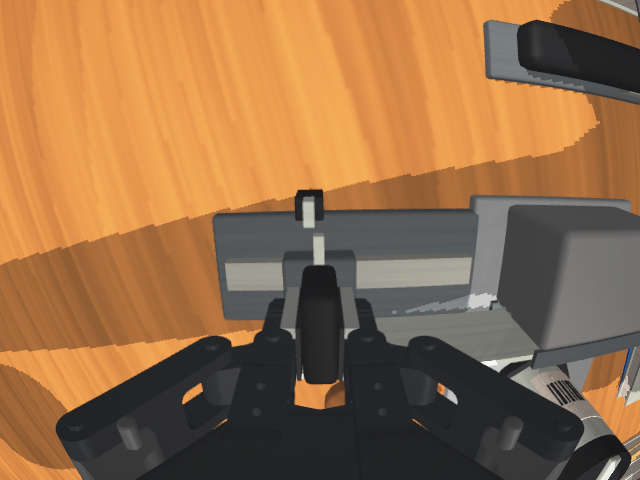

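View pics/c4.png

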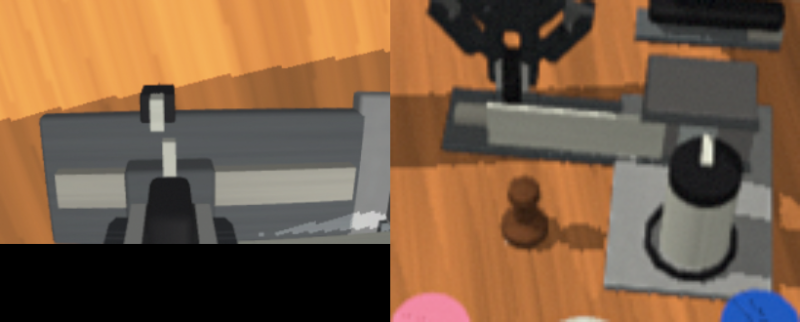

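The pointer at (319,250) is still slightly behind the marker at (309,210). The tin is upright with its rib towards the scanner. I'll measure the remaining gap.

```bash
cat > gap.py <<'E'
from h import *
def gap(s,d,pb,mb):
    g=cv2.cvtColor(d['image'],cv2.COLOR_BGR2HSV);V=g[...,2];v,u=np.mgrid[:480,:640]
    a=np.radians(-14.9);X=np.array([np.cos(a),np.sin(a)]);o=[]
    for b,z in((pb,33.5),(mb,36)):
        m=(u>b[0])&(u<b[1])&(v>b[2])&(v<b[3])&(V>140)&(g[...,1]<60);vv,uu=np.where(m)
        r=wray(s,d,uu,vv,z)[:,:2]@X;o.append((r.min()+r.max())/2);print(len(r),uu.mean(),vv.mean(),r.min().round(1),r.max().round(1))
    print('gap',o[0]-o[1])
E
python3 - <<'E'
from gap import *
s=arm.read_state();gap(s,dict(np.load('pics/w4.png.npz')),(310,328,234,264),(298,320,192,232))
E
```

```text
293 318.259385665529 249.3037542662116 486.8 492.0
300 308.13666666666666 214.23333333333332 482.4 487.5
gap 4.438814798557701
```

>>> play_rows --travel '[[0,-0.0025,0],[0,-0.0022,0],[0,0,0],[0,0,0],[0,0,0],[0,0,0],[0,0,0],[0,0,0],[0,0,0],[0,0,0],[0,0,0],[0,0,0]]' --rotation '[[0,0,0],[0,0,0],[0,0,0],[0,0,0],[0,0,0],[0,0,0],[0,0,0],[0,0,0],[0,0,0],[0,0,0],[0,0,0],[0,0,0]]' --grip '[0,0,0,0,0,0,0,0,0,0,0,0]'

```text
clock: 14.48
position: [509.3, 32.0, 57.4]
ee_rot: [0.795, 0.607, 0.001, 0.002]
contact_force: [7.3, -12.1, -3.3]
gripper_width: 13.0
```

Run:
```python
from gap import *
s=st();d=grab('wrist','w5.png');gap(s,d,(305,330,234,264),(300,325,192,232))
a=dict(np.load('pics/top1.png.npz'));b=grab('top','top5.png');P=cloud(b);Z=P[...,2]
v,u=np.mgrid[:480,:640];m=(u>345)&(u<395)&(v>175)&(v<225)&(abs(Z-110)<6);q=P[m]
c,r=cv2.minEnclosingCircle(q[:,:2].astype(np.float32));hv=cv2.cvtColor(b['image'],cv2.COLOR_BGR2HSV)
k=m&(hv[...,2]>120)&(hv[...,1]<80);w=np.array([ray_plane(b,x,y,114) for y,x in np.argwhere(k)]);dd=w.mean(0)[:2]-c
print('tin',c,r,'rib angle',np.degrees(np.arctan2(dd[1],dd[0])),len(w),'target ~75')
cv2.imwrite('pics/c5.png',np.hstack([x['image'][130:330,250:450] for x in(a,b)]).repeat(2,0).repeat(2,1))
```

```text
t 14.48 pos [509.3  32.   57.4] yawx 74.7 tilt [-0.001  0.005 -1.   ] j [ 0.38  0.39 -0.5   0.01 -0.68  2.49] F [  7.3 -12.1  -3.3] w 13.0
293 318.259385665529 249.30034129692834 482.2 487.3
298 318.0973154362416 214.18456375838926 482.3 487.4
gap -0.10437526312199452
tin (640.5147705078125, -107.8323974609375) 27.319265365600586 rib angle 83.89239930521302 29 target ~75
```

View pics/c5.png

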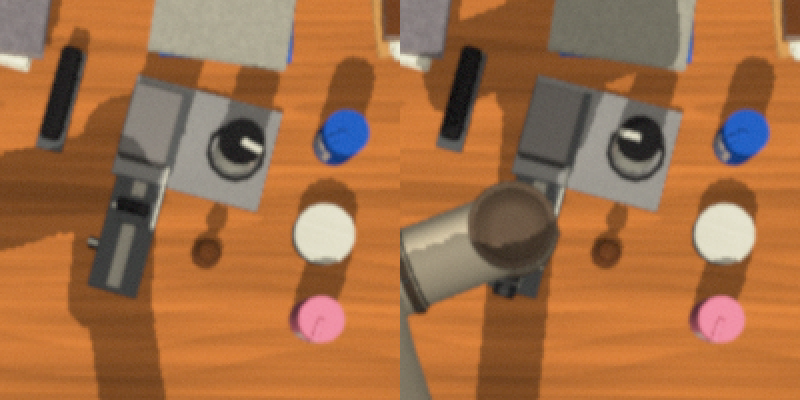

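Level within 0.1 mm, the grip is holding and the bystanders haven't moved. One last check that the lid is flat and at the right height before handing in.

Run:
```python
from h import *
for f in('top1','top5'):
    b=dict(np.load(f'pics/{f}.png.npz'));P=cloud(b);v,u=np.mgrid[:480,:640]
    m=(u>345)&(u<395)&(v>175)&(v<225)&(abs(P[...,2]-109)<3);q=P[m]
    A=np.c_[q[:,:2]-q[:,:2].mean(0),np.ones(len(q))];print(f,np.median(q[:,2]),q[:,:2].mean(0),np.linalg.lstsq(A,q[:,2],rcond=None)[0])
```

```text
top1 110.02671730797903 [ 635.91635342 -111.21765047] [-1.19936546e-03 -3.67123722e-03  1.09657302e+02]
top5 109.61503187876016 [ 639.32392784 -108.90410726] [-3.19621382e-03 -9.77797606e-04  1.09417217e+02]
```

```bash
python3 -c "
from h import *
workorder.job_done(); st()"
```

```text
the job is handed in; nothing more can be done
the job is handed in; nothing more can be done
```

I turned the tin so its label faces the scanner, and pulled the shutter handle out until its pointer was level with the marker clip. I handed in with the gripper still holding the handle; no verdict was given.

Last checks before handing in, at about 14.5 s of the 58 s allowed:
- **Shutter:** the pointer was 0.1 mm from level with the marker. The fingers were closed on the bar at 13 mm, and the force reading was about 14 N.
- **Tin upright:** it stood free in the nest with its lid flat and 110 mm above the desk.
- **Tin label:** the close wrist view put the rib at 74.8° against a target of about 75°. The coarser top view said 84°, so the two disagree, but both are inside the 17° tolerance.
- **Tin position:** it measured about 4 mm from where it started and roughly 6 mm from my estimate of the nest centre. That estimate is only good to about 2 mm. The rim should limit the tin to about 4–5 mm, and the limit is 8 mm.
- **Bystanders:** those in the last top-view crop (stamp, squat tin, stapler) looked unmoved. The mug, pen cup, paperweight and punch lay outside it, so I did not check them again.

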